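# Clip down the sealed grain-sample keeper

## Task

Close up the grain-sample keeper box: push its four open lid clips down over the rim until each snaps home, going corner to opposite corner (after the first clip do the one diagonally across from it, then the remaining two) so the gasket seats evenly. Press only as hard as a clip needs to snap (over 40 N on the box or a clip breaks it; mind that the box has some play in its cradle), and leave everything else on the counter where it stands.

Things in the scene. Friction and masses are not known exactly. Their poses are not given: they have to be found in the camera images.
- box: grey lidded sample box with four steel clips, loose in a low steel cradle that is screwed down: pushed along its x it slides up to 26 mm (about 3 N; less if it starts near that side) and then meets a stop. 110 mm (its x) by 180 mm (its y, long) in plan. Two clips on each long side: 1 and 2 on -x, 3 and 4 on +x; opposite corners: 1 and 3, 2 and 4. Origin: centre of underside, 4 mm above the counter; lid top 103 mm above the underside.
- clip1 (a joint): angle of the clip at the box's -x, +y corner. 0 = home, hanging flat on the box side, hard stop; grows as it swings out and up; 1.57 = straight out; starts open at 1.2 to 2.0. Swings at about 1 N and stays where left down to about 0.35; there a spring catch resists with up to roughly 8 to 13 N (pushed 42 mm below the hinge; twice that if pushed halfway up; clips differ) until near 0.15, then it snaps to 0. Let go sooner, it stays open.
- clip2 (a joint): angle of the clip at the box's -x, -y corner. 0 = home, hanging flat on the box side, hard stop; grows as it swings out and up; 1.57 = straight out; starts open at 1.2 to 2.0. Swings at about 1 N and stays where left down to about 0.35; there a spring catch resists with up to roughly 8 to 13 N (pushed 42 mm below the hinge; twice that if pushed halfway up; clips differ) until near 0.15, then it snaps to 0. Let go sooner, it stays open.
- clip3 (a joint): angle of the clip at the box's +x, -y corner. 0 = home, hanging flat on the box side, hard stop; grows as it swings out and up; 1.57 = straight out; starts open at 1.2 to 2.0. Swings at about 1 N and stays where left down to about 0.35; there a spring catch resists with up to roughly 8 to 13 N (pushed 42 mm below the hinge; twice that if pushed halfway up; clips differ) until near 0.15, then it snaps to 0. Let go sooner, it stays open.
- clip4 (a joint): angle of the clip at the box's +x, +y corner. 0 = home, hanging flat on the box side, hard stop; grows as it swings out and up; 1.57 = straight out; starts open at 1.2 to 2.0. Swings at about 1 N and stays where left down to about 0.35; there a spring catch resists with up to roughly 8 to 13 N (pushed 42 mm below the hinge; twice that if pushed halfway up; clips differ) until near 0.15, then it snaps to 0. Let go sooner, it stays open.
- clip1_hinge (a point): middle of clip 1's hinge pin, at the lid edge, 96 mm above the counter; it shifts with the box;, 64 mm out from the box centre plane and 55 mm along from its middle (box x, y = -64, +55 mm). Pin runs along the box's long direction.
- clip2_hinge (a point): middle of clip 2's hinge pin, at the lid edge, 96 mm above the counter; it shifts with the box;, 64 mm out from the box centre plane and 55 mm along from its middle (box x, y = -64, -55 mm). Pin runs along the box's long direction.
- clip3_hinge (a point): middle of clip 3's hinge pin, at the lid edge, 96 mm above the counter; it shifts with the box;, 64 mm out from the box centre plane and 55 mm along from its middle (box x, y = +64, -55 mm). Pin runs along the box's long direction.
- clip4_hinge (a point): middle of clip 4's hinge pin, at the lid edge, 96 mm above the counter; it shifts with the box;, 64 mm out from the box centre plane and 55 mm along from its middle (box x, y = +64, +55 mm). Pin runs along the box's long direction.
- clip1_tab (a point): point on the outer face (the one to push) of clip 1, mid-width, 45 mm from the hinge pin; moves with the clip. The clip is a steel plate 36 mm wide, 5 mm thick, reaching 56 mm from pin to tab end; closed, it hangs down and its outer face stands 4.5 mm outboard of the pin
- clip2_tab (a point): point on the outer face (the one to push) of clip 2, mid-width, 45 mm from the hinge pin; moves with the clip. The clip is a steel plate 36 mm wide, 5 mm thick, reaching 56 mm from pin to tab end; closed, it hangs down and its outer face stands 4.5 mm outboard of the pin
- clip3_tab (a point): point on the outer face (the one to push) of clip 3, mid-width, 45 mm from the hinge pin; moves with the clip. The clip is a steel plate 36 mm wide, 5 mm thick, reaching 56 mm from pin to tab end; closed, it hangs down and its outer face stands 4.5 mm outboard of the pin
- clip4_tab (a point): point on the outer face (the one to push) of clip 4, mid-width, 45 mm from the hinge pin; moves with the clip. The clip is a steel plate 36 mm wide, 5 mm thick, reaching 56 mm from pin to tab end; closed, it hangs down and its outer face stands 4.5 mm outboard of the pin
- can_silver: bystander, loose: silver tin canister with screw top, 106 mm across, 197 mm tall, on the left; origin centre of underside
- can_olive: bystander, loose: olive tin canister, same size, on the left; origin centre of underside
- grad_cylinder: bystander, loose: glass graduated cylinder, 44 mm across on a 72 mm foot, 210 mm tall, about 280 mm from the box centre on its -y side; origin centre of underside
- meter_cell: bystander, loose: grey moisture meter cell 115 by 78 by 47 mm high, beside the box's -y short end; origin centre of underside
- scoop: bystander, loose: brass spoon scoop 190 mm long lying across beside the box's +y short end; origin at its middle underside
- paddle: bystander, loose: wooden strike-off paddle, 250 mm long, 9 mm thick, lying flat on the counter alongside the box, on its +x side; origin on its underside

How it is judged:
On the way, in this order (a step that is already met when the one before it is completed fails the run):
1. one clip is snapped home, the other three still open (((value of joint clip1 below 0.06 rad and not (value of joint clip2 below 0.06 rad) and not (value of joint clip3 below 0.06 rad) and not (value of joint clip4 below 0.06 rad)) or (not (value of joint clip1 below 0.06 rad) and value of joint clip2 below 0.06 rad and not (value of joint clip3 below 0.06 rad) and not (value of joint clip4 below 0.06 rad)) or (not (value of joint clip1 below 0.06 rad) and not (value of joint clip2 below 0.06 rad) and value of joint clip3 below 0.06 rad and not (value of joint clip4 below 0.06 rad)) or (not (value of joint clip1 below 0.06 rad) and not (value of joint clip2 below 0.06 rad) and not (value of joint clip3 below 0.06 rad) and value of joint clip4 below 0.06 rad))), for 0.2 s.
2. the clip diagonally opposite is home too, the other two still open (((value of joint each of clip1, clip3 below 0.06 rad and not (value of joint clip2 below 0.06 rad) and not (value of joint clip4 below 0.06 rad)) or (not (value of joint clip1 below 0.06 rad) and value of joint each of clip2, clip4 below 0.06 rad and not (value of joint clip3 below 0.06 rad)))), for 0.2 s.
3. a third clip is home ((value of joint each of clip2, clip3, clip4 below 0.06 rad or value of joint each of clip1, clip3, clip4 below 0.06 rad or value of joint each of clip1, clip2, clip4 below 0.06 rad or value of joint each of clip1, clip2, clip3 below 0.06 rad)), for 0.2 s.
At the end, for the whole second after the job is handed in: all four clips are snapped home (each within 0.06 rad of 0); each pair of opposite corners was done one after the other; nothing else was displaced (value of joint each of clip1, clip2, clip3, clip4 below 0.06 rad); the robot touches nothing.
It fails at once if two clips that are not diagonally opposite are home while the other two are open ((value of joint each of clip1, clip2 below 0.06 rad and not (value of joint clip3 below 0.06 rad) and not (value of joint clip4 below 0.06 rad)) or (not (value of joint clip1 below 0.06 rad) and value of joint each of clip2, clip3 below 0.06 rad and not (value of joint clip4 below 0.06 rad)) or (not (value of joint clip1 below 0.06 rad) and not (value of joint clip2 below 0.06 rad) and value of joint each of clip3, clip4 below 0.06 rad) or (value of joint each of clip1, clip4 below 0.06 rad and not (value of joint clip2 below 0.06 rad) and not (value of joint clip3 below 0.06 rad))).
It fails at once if the box or a clip is pressed with more than 40 N (contact force between any of the fingers, the arm and box above 40 N).
It fails at once if a bystander is moved by more than 30 mm or tipped (distance of any of can_silver, can_olive, grad_cylinder, meter_cell, scoop, paddle from where it was at the start of the episode above 0.03 m or angle between any of can_silver, can_olive, grad_cylinder's own z axis and vertical above 0.5 rad).
It also fails if it takes over 72 s, if anything falls off the work surface, if the arm or the gripper's body presses on something with over 40 N, if the wrist force passes 120 N, or if a joint passes its speed limit or range.

## Robot

A 7-joint arm with a two-finger parallel gripper is mounted at the origin on the work surface. World frame = base frame: x ahead of the robot, y to its left, z up, the work surface at z = 0. Lengths are in m, angles in rad, forces in N, time in s.
With the tool pointing down it reaches from about 0.425 to 0.875 m from the base axis. Payload 9.9 kg.
Tool frame: the origin (TCP) lies between the finger pads; the fingertips stand ctrl.nose_length ahead of it and the grasp point (between the pads) lies 6 mm ahead of it (ctrl.nose_length is the distance from the TCP to the fingertips, in m); z points along the fingers, y is the line along which they close (so a half turn about z gives the same grasp; the last joint's range is limited). The gripper opens to 85 mm and grips with 20 to 120 N. Pads are 22 mm wide; open, the fingers measure 114 mm over their backs; the gripper's body (76 mm by 85 mm) begins 54 mm behind the grasp point. The pads swing forward as they close: fully open they stand 13 mm farther back than shut.
Start: joints at [1.077, 0.576, 0.025, 1.437, -0.015, 1.129, -0.057], TCP at [0.269, -0.619, 0.256] pointing down, gripper open.
Joint ranges: [-2.76, 2.76], [-0.34, 2.15], [-1.52, 1.57], [0.19, 2.46], [-1.09, 4.23], [0.17, 1.99], [-2.82, 2.82]. Speed limits (rad/s): [2.22, 2.22, 3.01, 3.01, 3.14, 3.14, 3.14].

## Interface

Orientations are given as a rotation vector (axis times angle).
In Python, from workcell import ctrl gives the robot as it stands. The module is installed in compiled form; this text tells all that it offers.
- The arm moves only by the tool servo_tool, never from a script. Its argument "motion" is a list of rows, each a list of 7 numbers: the shift along the tool's x, y, z in cm, then the turn, a rotation vector about the tool's x, y, z in degrees, then the gripper command: -1 is fully open, 1 is shut, values between are in proportion. In form: [[x, y, z, rx, ry, rz, jaw], ...]. A call has 1 to 20 rows; each row shifts and turns the commanded pose from where the row before left it, along the tool's axes as they then stand; what a row does not reach is not made up. A row lasts 1/12 s, in which the tool goes at most 41.7 mm and 7.16 degrees, less where a joint would pass 70% of its speed; a pose out of reach is approached as far as the arm can. A call with a gripper value outside its range is refused whole. The fingers move at their own pace and stop on an object; the grip force is fixed at half the most. Time passes only in rows, so rows that do not move let the fingers close. It gives the time, the measured TCP pose, the force, the opening and the grip force at its end, in the units of the state.
- ctrl.sense(): the state, without advancing time (a new reading comes with each control period).
- ctrl.snapshot(name): name is "scene" or "top"; returns the picture (480x640x3 uint8, red, green, blue); there is no depth.
- ctrl.get_calibration(name): a dict with "mtx" (3x3 intrinsics, pixels), "pose" (4x4, takes a point from camera to world coordinates). Camera axes: x right, y up, looking along -z (the intrinsics and any distortion apply to the point x, -y, -z); pixel columns grow to the right and rows downward; lengths in m; the calibration is good to about 2 mm. A picture is of the moment at which its call begins. get_calibration takes no time and is no camera call.
- ctrl.sign_off(): hands the job in; it is judged then, once.
The state is a dict: "t": time; "joint_pos": joint angles; "dq": joint speeds; "effort": joint torques, N m; "ee_pos": TCP position; "tool_rot": TCP orientation; "force": force on the tool from outside, world axes, zero at the start; "moment": the same for the moment, N m; "gripper_width": finger opening in m; "gripper_force": force on a finger pad.
Only numpy, scipy, OpenCV 4.12 (cv2) and the standard library are available. Lean on these libraries where they do the work, as an engineer would, in place of code of your own. Each camera call takes 0.05 s, during which the arm holds its last target. There are 200 camera calls.

## Working session

There is one attempt and no reset: what is moved stays moved. The work goes in short steps, Python scripts to look and compute and a tool call to move; the robot and the scene stay as the last step left them, time stands still between calls to the robot, and variables do not carry over. Pictures are saved under pics/ and viewed, at most 10 in all, crops included, and the job is handed in when it is done.

Besides the shell and the picture viewer there is one more tool, called after "Request:" in YAML: its name, and indented under it one key for each argument. servo_tool: Moves the arm, as the interface text tells. Its arguments: {"type":"object","properties":{"motion":{"type":"array","items":{"type":"array","items":{"type":"number"}}}},"required":["motion"]}

```bash
mkdir -p pics
python3 - <<'E'
from workcell import ctrl
import cv2
print(ctrl.sense(), ctrl.nose_length)
for n in("scene","top"):
    cv2.imwrite(f"pics/{n}0.png",ctrl.snapshot(n)[:,:,::-1]); c=ctrl.get_calibration(n); print(n,c)
E
```

```text
{'t': 0.0, 'joint_pos': array([ 1.07716261,  0.57652872,  0.0248347 ,  1.4378904 , -0.01501651,
        1.12903283, -0.05650353]), 'dq': array([ 0.00052135, -0.0006006 , -0.000793  ,  0.00099193, -0.00030673,
       -0.00047686,  0.00101694]), 'effort': array([ 4.44549896e-04, -7.65746427e+01,  2.25104101e+00, -2.85962838e+01,
        1.54442294e-02,  1.27834230e-02,  3.70288888e-05]), 'ee_pos': array([ 0.26880979, -0.61871366,  0.25545091]), 'tool_rot': array([-3.07426283e+00, -6.38987286e-01,  6.38370087e-04]), 'force': array([-0.56410791,  0.36231081,  0.12804822]), 'moment': array([ 0.00168614,  0.01767664, -0.03167515]), 'gripper_force': 0.0, 'gripper_width': 0.08560344443480201} 0.025
scene {'mtx': array([[435.27884261,   0.        , 313.29485273],
       [  0.        , 435.27884261, 233.43782168],
       [  0.        ,   0.        ,   1.        ]]), 'pose': array([[-0.07170351, -0.68468693,  0.7253016 ,  1.29336901],
       [ 0.99728139, -0.03683235,  0.06382166,  0.16848004],
       [-0.01698329,  0.72790603,  0.68546654,  0.73371438],
       [ 0.        ,  0.        ,  0.        ,  1.        ]])}
top {'mtx': array([[513.10088364,   0.        , 324.70264112],
       [  0.        , 513.10088364, 230.43715626],
       [  0.        ,   0.        ,   1.        ]]), 'pose': array([[-2.85829369e-04,  9.97150267e-01, -7.54404617e-02,
         4.83588395e-01],
       [-9.99782090e-01, -1.85963870e-03, -2.07921864e-02,
         8.31538186e-02],
       [-2.08732262e-02,  7.54180794e-02,  9.96933509e-01,
         1.40535283e+00],
       [ 0.00000000e+00,  0.00000000e+00,  0.00000000e+00,
         1.00000000e+00]])}
```

View pics/top0.png

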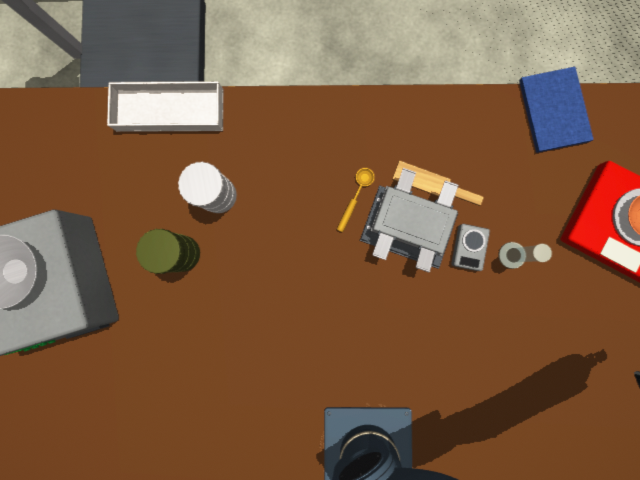

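View pics/scene0.png

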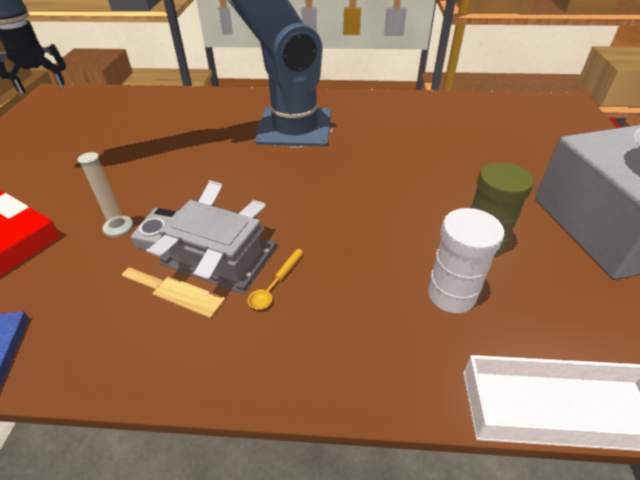

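The top view shows the box centred near (415,220), with clips at about (406,181), (448,193), (383,245) and (427,258). The paddle is on the far side. I'll enlarge both views for measuring.

Run:
```python
import cv2
a=cv2.imread("pics/top0.png")[150:285,330:510]; cv2.imwrite("pics/t1.png",cv2.resize(a,None,fx=4.4,fy=4.4,interpolation=cv2.INTER_CUBIC))
a=cv2.imread("pics/scene0.png")[170:320,110:310]; cv2.imwrite("pics/s1.png",cv2.resize(a,None,fx=4,fy=4,interpolation=cv2.INTER_CUBIC))
```

```text
(no output)
```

View pics/t1.png

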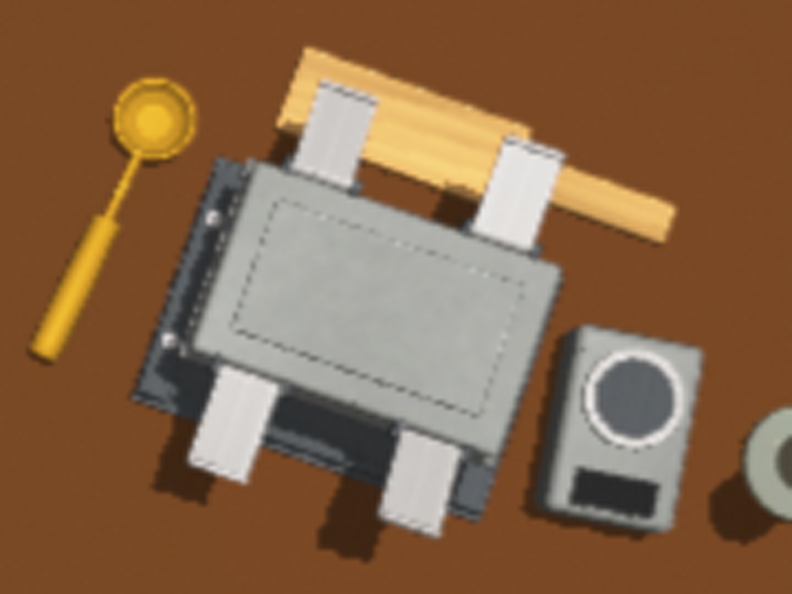

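View pics/s1.png

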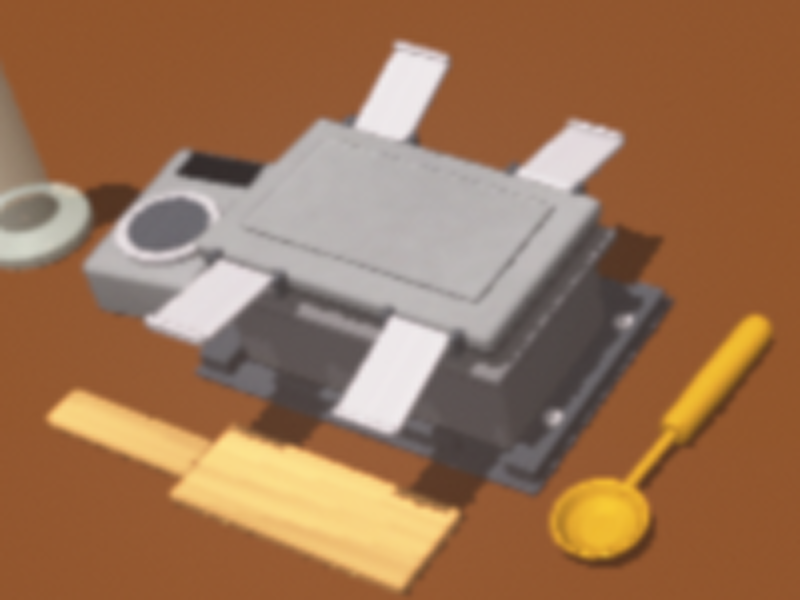

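Top crop lid corners: (252,162), (562,268), (490,462), (188,350). Scene crop lid corners: (325,120), (602,205), (487,347), (212,245). I'll fit the box pose from both views.

```bash
cat > h.py <<'E'
from workcell import ctrl
import numpy as np
from scipy.spatial.transform import Rotation as R
def ray(n,u,v):
    c=ctrl.get_calibration(n);K=c["mtx"];P=c["pose"]
    d=P[:3,:3]@np.array([(u-K[0,2])/K[0,0],-(v-K[1,2])/K[1,1],-1]);return P[:3,3],d
def atz(n,u,v,z):
    o,d=ray(n,u,v);return o+d*(z-o[2])/d[2]
T=lambda x,y:(330+(x-1.7)/4.4,150+(y-1.7)/4.4)
S=lambda x,y:(110+(x-1.5)/4,170+(y-1.5)/4)
def proj(n,p):
    c=ctrl.get_calibration(n);K=c["mtx"];P=c["pose"];q=P[:3,:3].T@(np.array(p)-P[:3,3])
    return K[0,2]+K[0,0]*q[0]/-q[2],K[1,2]+K[1,1]*q[1]/q[2]
E
python3 - <<'E'
from h import *
np.set_printoptions(precision=4,suppress=True)
def pose(cs): # order +x+y,+x-y,-x-y,-x+y
    c=np.array(cs)[:,:2];xa=(c[0]+c[1]-c[2]-c[3])/2;ya=(c[0]+c[3]-c[1]-c[2])/2
    print(c.mean(0),np.linalg.norm(xa),np.linalg.norm(ya),np.degrees(np.arctan2(xa[1],xa[0])),np.degrees(np.arctan2(-ya[0],ya[1])))
pose([atz("top",*T(*p),.107) for p in[(252,162),(562,268),(490,462),(188,350)]])
pose([atz("scene",*S(*p),.107) for p in[(487,347),(212,245),(325,120),(602,205)]])
# clip tip outer edges midpoints, triangulate; top crop & scene crop: far tip edge mid
tips={4:((347,93),(368,425)),3:((532,149),(180,332)),1:((217,475),(597,131)),2:((408,528),(422,52))}
for k,(a,b) in tips.items():
    o1,d1=ray("top",*T(*a));o2,d2=ray("scene",*S(*b))
    s=np.linalg.lstsq(np.c_[d1,-d2],o2-o1,rcond=None)[0];p,q=o1+d1*s[0],o2+d2*s[1]
    print(k,(p+q)/2,np.linalg.norm(p-q))
for k,p in dict(scoop_a=(155,120),scoop_h=(45,350),pad1=(305,48),pad2=(280,125),pad3=(530,130),padend=(670,220)).items(): print(k,atz("top",*T(*p),.01))
E
```

```text
[ 0.6077 -0.1167] 0.11752245085703067 0.18585290278486413 -20.151062304308844 -19.949561437140087
[ 0.6185 -0.112 ] 0.1140681436162014 0.17969931118775725 -18.291866493029133 -21.367621902157836
4 [ 0.7387 -0.1063  0.082 ] 0.001822830277765692
3 [ 0.7012 -0.2095  0.1039] 0.002011043793987472
1 [ 0.5132 -0.0272  0.0899] 0.0016113146783246694
2 [ 0.4826 -0.1328  0.1206] 0.0002990104102864338
scoop_a [0.7364 0.002  0.01  ]
scoop_h [0.5926 0.071  0.01  ]
pad1 [ 0.7815 -0.0918  0.01  ]
pad2 [ 0.7329 -0.0757  0.01  ]
pad3 [ 0.7292 -0.2307  0.01  ]
padend [ 0.6725 -0.3158  0.01  ]
```

Run:
```python
from h import *
from scipy.optimize import least_squares
np.set_printoptions(precision=4,suppress=True)
tips={4:((347,93),(368,425)),3:((532,149),(180,332)),1:((217,475),(597,131)),2:((408,528),(422,52))}
sg={1:(-1,1),2:(-1,-1),3:(1,-1),4:(1,1)}
lid={(1,1):(252,162),(1,-1):(562,268),(-1,-1):(490,462),(-1,1):(188,350)}
def W(x,y,a,p): c,s=np.cos(a),np.sin(a);return np.array([x+c*p[0]-s*p[1],y+s*p[0]+c*p[1],p[2]])
def tip(k,th,off=0.002,r=.056):
    sx,sy=sg[k]; return (sx*(.064+r*np.sin(th)+off*np.cos(th)),sy*.055,.096-r*np.cos(th)+off*np.sin(th))
def res(v,full=False):
    x,y,a=v[:3];r=[]
    for i,k in enumerate((1,2,3,4)):
        p=W(x,y,a,tip(k,v[3+i]))
        r+=[*(np.array(proj("top",p))-T(*tips[k][0])),*(np.array(proj("scene",p))-S(*tips[k][1]))]
    for (sx,sy),q in lid.items(): r+=list(.5*(np.array(proj("top",W(x,y,a,(sx*.057,sy*.092,.107))))-T(*q)))
    return np.array(r)
f=least_squares(res,[.608,-.117,-.35,1.5,1.5,1.5,1.5],loss="soft_l1")
print(f.x,np.degrees(f.x[2]));print(res(f.x).reshape(-1,2))
x,y,a=f.x[:3]
for k in sg: print(k,"hinge",W(x,y,a,(sg[k][0]*.064,sg[k][1]*.055,.096)),"tip",W(x,y,a,tip(k,f.x[2+k])))
```

```text
[ 0.6081 -0.1182 -0.3393  1.4332  2.0086  1.6927  1.2884] -19.441194041926327
[[-0.5881 -0.0707]
 [-0.0751 -0.0287]
 [-0.2431  0.0798]
 [ 0.1394 -0.3512]
 [-0.2071 -0.3848]
 [-0.9724  0.1171]
 [-0.5614  0.3594]
 [-0.1009 -0.3479]
 [ 0.4214  0.2918]
 [-0.3459  0.1048]
 [ 0.682  -0.694 ]
 [ 0.3914 -0.0264]]
1 hinge [ 0.5661 -0.045   0.096 ] tip [ 0.5135 -0.0265  0.0903]
2 hinge [ 0.5295 -0.1488  0.096 ] tip [ 0.4824 -0.1322  0.1216]
3 hinge [ 0.6502 -0.1914  0.096 ] tip [ 0.7024 -0.2098  0.1048]
4 hinge [ 0.6868 -0.0876  0.096 ] tip [ 0.738  -0.1057  0.0823]
```

Request:
servo_tool:
  motion:
    - [0,0,-0.5,0,0,4.8,1]
    - [0,0,-0.5,0,0,4.8,1]
    - [0,0,-0.5,0,0,4.8,1]
    - [0,0,-0.5,0,0,4.8,1]
    - [0,0,-0.5,0,0,4.8,1]
    - [0,0,-0.5,0,0,4.8,1]
    - [0,0,-0.5,0,0,4.8,1]
    - [0,0,-0.5,0,0,4.8,1]
    - [0,0,-0.5,0,0,4.6,1]
    - [0.2,-2.9,0,0,0,0,1]
    - [0.2,-2.9,0,0,0,0,1]
    - [0.2,-2.9,0,0,0,0,1]
    - [0.2,-2.9,0,0,0,0,1]
    - [0.2,-2.9,0,0,0,0,1]
    - [0.2,-2.9,0,0,0,0,1]
    - [0.2,-2.9,0,0,0,0,1]
    - [0.2,-2.9,0,0,0,0,1]
    - [0.2,-2.9,0,0,0,0,1]
    - [0.2,-2.9,0,0,0,0,1]

```text
t: 1.68
ee_pos: [0.3849, -0.3509, 0.3011]
tool_rot: [-3.096, 0.533, 0.001]
force: [0.7, 0.1, -0.5]
gripper_width: -0.0001
gripper_force: 0.0
```

```bash
cat >> h.py <<'E'
np.set_printoptions(precision=1,suppress=True)
def st():
    s=ctrl.sense();a=-.3393;M=np.array([[np.cos(a),np.sin(a)],[-np.sin(a),np.cos(a)]])
    b=M@(s["ee_pos"][:2]-[.6081,-.1182]);r=R.from_rotvec(s["tool_rot"]).as_matrix()
    print("t%.1f box(mm)"%s["t"],b*1e3,"tip z",(s["ee_pos"][2]-.025)*1e3,"yaw",np.degrees(np.arctan2(r[1,0],r[0,0])),"toolz",r[:,2],"Fbox",M@s["force"][:2],s["force"][2],"q",s["joint_pos"],s["gripper_width"])
E
python3 -c "from h import *;st()"
```

```text
t1.7 box(mm) [-133.  -293.8] tip z 276.0715658758659 yaw -19.519534116875747 toolz [-0.  0. -1.] Fbox [0.7 0.3] -0.498405694968552 q [ 0.5  0.3  0.2  1.8 -0.1  1.1 -1.2] -0.00010200192182988336
```

Request:
servo_tool:
  motion:
    - [0.2,-2.9,0,0,0,0,1]
    - [0.2,-2.9,0,0,0,0,1]
    - [0.2,-2.9,0,0,0,0,1]
    - [0.2,-2.9,0,0,0,0,1]
    - [0.2,-2.9,0,0,0,0,1]
    - [0.2,-2.9,0,0,0,0,1]
    - [0.2,-2.9,0,0,0,0,1]
    - [0.2,-2.9,0,0,0,0,1]
    - [0.2,-2.9,0,0,0,0,1]
    - [0.2,-2.9,0,0,0,0,1]
    - [0.2,-2.9,0,0,0,0,1]
    - [0.1,-3.0,0,0,0,0,1]
    - [0,0,2.1,0,0,0,1]
    - [0,0,2.1,0,0,0,1]
    - [0,0,2.1,0,0,0,1]
    - [0,0,2.1,0,0,0,1]
    - [0,0,2.1,0,0,0,1]
    - [0,0,2.1,0,0,0,1]
    - [0,0,2.0,0,0,0,1]
    - [0,0,0,0,0,0,1]

```text
t: 3.35
ee_pos: [0.5209, -0.0311, 0.1519]
tool_rot: [3.095, -0.532, -0.009]
force: [-0.5, 0.2, -0.4]
gripper_width: -0.0003
gripper_force: 0.0
```

Run:
```python
from h import *;import cv2
st();p=ctrl.sense()["ee_pos"]
im=ctrl.snapshot("scene")[:,:,::-1][100:250,130:330]
print(*[((np.array(proj("scene",p-[0,0,d]))-[130,100])*4).round() for d in(0,.025,.038)])
cv2.imwrite("pics/s2.png",cv2.resize(im,None,fx=4,fy=4,interpolation=cv2.INTER_CUBIC))
```

```text
t3.4 box(mm) [-111.3   53.1] tip z 126.94631700416947 yaw -19.505992818619752 toolz [-0. -0. -1.] Fbox [-0.5  0. ] -0.4330869630404081 q [-0.1  0.5  0.   2.  -0.   0.7 -1.9] -0.00028488204095040965
[494. 332.] [498. 367.] [501. 385.]
```

View pics/s2.png

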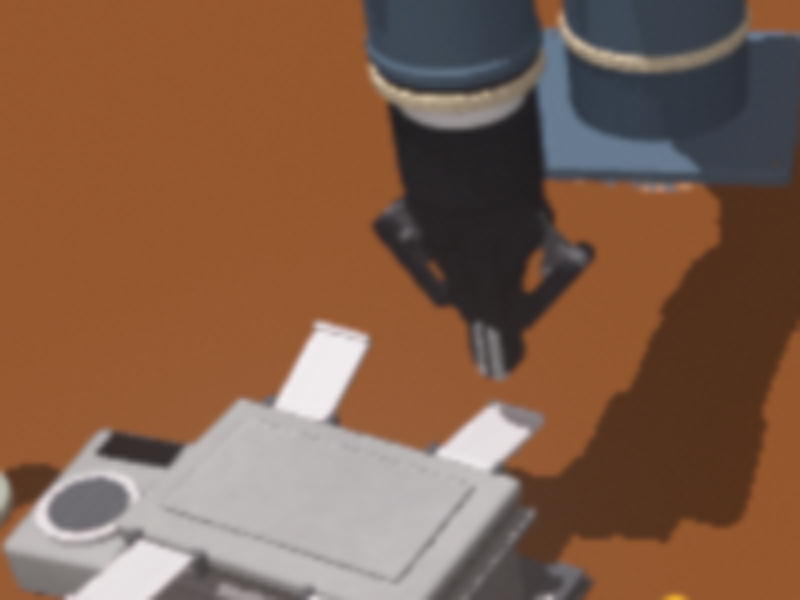

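The tip is where the 25 mm nose length puts it: (493,377) in the crop, above clip 1. Now I'll swing clip 1 down.

Request:
servo_tool:
  motion:
    - [0,0,0.8,0,0,0,1]
    - [0,0,0.8,0,0,0,1]
    - [0,0,0.8,0,0,0,1]
    - [0,0,0.8,0,0,0,1]
    - [0,0,0.8,0,0,0,1]
    - [0,0,0.8,0,0,0,1]
    - [0,0,0.7,0,0,0,1]
    - [0.2,0,0.3,0,0,0,1]
    - [0.2,0,0.3,0,0,0,1]
    - [0.2,0,0.3,0,0,0,1]
    - [0.2,0,0.3,0,0,0,1]
    - [0.2,0,0.3,0,0,0,1]
    - [0.1,0,0.3,0,0,0,1]
    - [0,0,0,0,0,0,1]

```text
t: 4.57
ee_pos: [0.5336, -0.035, 0.0818]
tool_rot: [3.096, -0.533, -0.0]
force: [-0.4, 0.4, 0.6]
gripper_width: 0.0
gripper_force: 0.0
```

```bash
python3 -c "from h import *;st()"
```

```text
t4.6 box(mm) [-98.   53.6] tip z 56.835153997061205 yaw -19.530065274947205 toolz [-0. -0. -1.] Fbox [-0.5  0.2] 0.5741333062007528 q [-0.   0.6  0.   2.  -0.   0.5 -1.9] 4.2957205340946424e-05
```

Request:
servo_tool:
  motion:
    - [0.2,0,0,0,0,0,1]
    - [0.2,0,0,0,0,0,1]
    - [0.2,0,0,0,0,0,1]
    - [0.2,0,0,0,0,0,1]
    - [0.1,0,0,0,0,0,1]
    - [0.1,0,0,0,0,0,1]

```text
t: 5.07
ee_pos: [0.5424, -0.0381, 0.0822]
tool_rot: [3.096, -0.532, -0.001]
force: [-2.5, 1.6, 0.2]
gripper_width: 0.0001
gripper_force: 1.4
```

```bash
python3 -c "from h import *;st()"
```

```text
t5.1 box(mm) [-88.6  53.6] tip z 57.20328505950672 yaw -19.51658769460278 toolz [-0.  0. -1.] Fbox [-2.9  0.6] 0.1824498577754926 q [-0.   0.6  0.   2.  -0.   0.6 -1.9] 5.3307011470195e-05
```

Request:
servo_tool:
  motion:
    - [0.2,0,0,0,0,0,1]
    - [0.2,0,0,0,0,0,1]
    - [0.2,0,0,0,0,0,1]
    - [0.2,0,0,0,0,0,1]
    - [0.2,0,0,0,0,0,1]

```text
t: 5.48
ee_pos: [0.5515, -0.0413, 0.082]
tool_rot: [3.096, -0.532, -0.003]
force: [0.8, 0.3, 0.9]
gripper_width: -0.0002
gripper_force: 0.0
```

Request:
servo_tool:
  motion:
    - [0.2,0,0,0,0,0,1]
    - [0.2,0,0,0,0,0,1]
    - [0.1,0,0,0,0,0,1]

```text
t: 5.73
ee_pos: [0.554, -0.0425, 0.0817]
tool_rot: [3.096, -0.532, -0.01]
force: [-12.4, 4.4, 1.8]
gripper_width: 0.0002
gripper_force: 1.9
```

Request:
servo_tool:
  motion:
    - [0.1,0,0,0,0,0,1]
    - [0.1,0,0,0,0,0,1]
    - [0.1,0,0,0,0,0,1]

```text
t: 5.98
ee_pos: [0.554, -0.0426, 0.0813]
tool_rot: [3.096, -0.531, -0.018]
force: [-22.6, 7.8, 4.2]
gripper_width: -0.0002
gripper_force: 1.6
```

```bash
python3 -c "from h import *;st()"
```

```text
t6.0 box(mm) [-76.2  53.3] tip z 56.34666141841634 yaw -19.467723934440368 toolz [-0.  0. -1.] Fbox [-23.9  -0.2] 4.200008306082615 q [-0.   0.6  0.   1.9 -0.   0.6 -1.9] -0.00021513803717104809
```

Stuck at 24 N after an earlier release, so the clip has probably snapped. I'll back off and look.

Request:
servo_tool:
  motion:
    - [-0.5,0,0,0,0,0,1]
    - [-1,0,0,0,0,0,1]
    - [-2,0,0,0,0,0,1]
    - [-2,0,-1,0,0,0,1]
    - [0,0,-3,0,0,0,1]
    - [0,0,-3,0,0,0,1]
    - [0,0,-3,0,0,0,1]

```text
t: 6.57
ee_pos: [0.5086, -0.026, 0.1839]
tool_rot: [-3.096, 0.533, -0.003]
force: [1.0, 0.4, 0.6]
gripper_width: -0.0001
gripper_force: 0.0
```

Run:
```python
from h import *;import cv2
st()
c=[]
for n,r,cc in(("top",150,330),("scene",160,110)):
    im=ctrl.snapshot(n)[:,:,::-1]; cv2.imwrite(f"pics/{n}3raw.png",im); c.append(cv2.resize(im[r:r+150,cc:cc+195],None,fx=4,fy=4,interpolation=cv2.INTER_CUBIC)[:600,:780])
cv2.imwrite("pics/t3.png",c[0]);cv2.imwrite("pics/s3.png",c[1])
```

```text
t6.6 box(mm) [-124.5   53.8] tip z 158.9302351672099 yaw -19.521232696754346 toolz [ 0. -0. -1.] Fbox [0.8 0.7] 0.6309002470616305 q [-0.1  0.4  0.   2.  -0.   0.8 -1.9] -8.338559651689202e-05
```

View pics/t3.png

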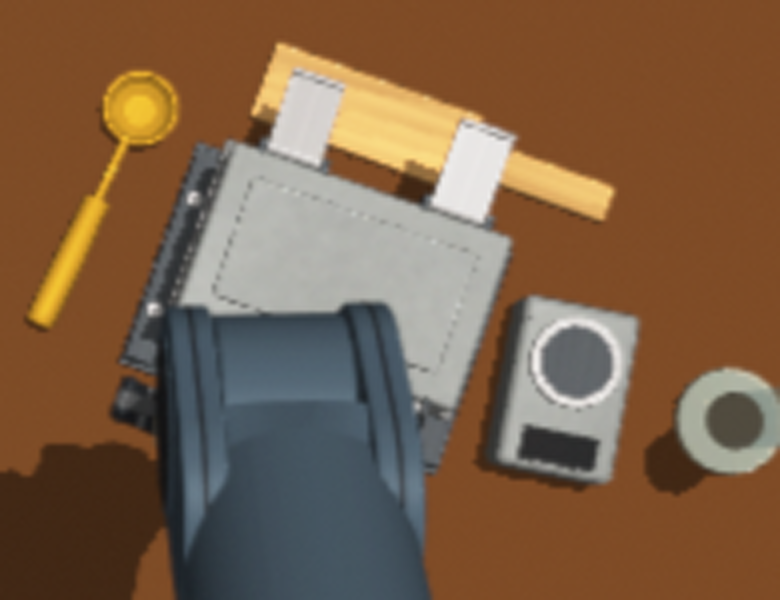

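Clip 1's shut position matches (box moved about 2.5 mm to its +x stop: lid corner now at (230,143) of the 4x crop). On to clip 3, diagonally opposite.

Request:
servo_tool:
  motion:
    - [2.6,1.2,0,0,0,0,1]
    - [2.6,1.2,0,0,0,0,1]
    - [2.6,1.2,0,0,0,0,1]
    - [2.6,1.2,0,0,0,0,1]
    - [2.6,1.2,0,0,0,0,1]
    - [2.6,1.2,0,0,0,0,1]
    - [2.6,1.2,0,0,0,0,1]
    - [2.6,1.2,0,0,0,0,1]
    - [2.9,1.3,0,0,0,0,1]
    - [0,0,1.5,0,0,0,1]
    - [0,0,1.5,0,0,0,1]
    - [0,0,0,0,0,0,1]

```text
t: 7.67
ee_pos: [0.6939, -0.2082, 0.1483]
tool_rot: [-3.096, 0.534, 0.006]
force: [-0.2, 0.9, -0.1]
gripper_width: 0.0002
gripper_force: 0.0
```

```bash
python3 -c "from h import *;st()"
```

```text
t7.7 box(mm) [110.9 -56.3] tip z 123.28060753420822 yaw -19.56540462839708 toolz [-0.  0. -1.] Fbox [-0.5  0.8] -0.08019351580384837 q [ 0.2  0.7  0.   1.4 -0.   1.  -1.7] 0.00015335168027164452
```

Request:
servo_tool:
  motion:
    - [0,0,0.8,0,0,0,1]
    - [0,0,0.8,0,0,0,1]
    - [0,0,0.8,0,0,0,1]
    - [0.1,0,0.8,0,0,0,1]
    - [0.1,0,0.8,0,0,0,1]
    - [0,0,0.8,0,0,0,1]
    - [0,0,0.3,0,0,0,1]
    - [-0.2,0,0.3,0,0,0,1]
    - [-0.2,0,0.3,0,0,0,1]
    - [-0.2,0,0.3,0,0,0,1]
    - [-0.2,0,0.3,0,0,0,1]
    - [-0.2,0,0.3,0,0,0,1]
    - [-0.2,0,0.3,0,0,0,1]
    - [0,0,0,0,0,0,1]

```text
t: 8.83
ee_pos: [0.6847, -0.2042, 0.0827]
tool_rot: [-3.096, 0.533, 0.002]
force: [-0.5, 0.7, -0.6]
gripper_width: 0.0001
gripper_force: 0.0
```

Request:
servo_tool:
  motion:
    - [-0.2,0,0,0,0,0,1]
    - [-0.2,0,0,0,0,0,1]
    - [-0.2,0,0,0,0,0,1]
    - [-0.2,0,0,0,0,0,1]

```text
t: 9.17
ee_pos: [0.6784, -0.202, 0.0836]
tool_rot: [3.096, -0.533, 0.003]
force: [3.4, -0.5, -0.4]
gripper_width: -0.0003
gripper_force: 1.4
```

```bash
python3 -c "from h import *;st()"
```

```text
t9.2 box(mm) [ 94.2 -55.6] tip z 58.61555859590621 yaw -19.525602754302984 toolz [ 0. -0. -1.] Fbox [3.4 0.7] -0.3924755057365018 q [ 0.2  0.8  0.   1.5 -0.   0.8 -1.7] -0.0003054684792521564
```

Request:
servo_tool:
  motion:
    - [-0.2,0,0.1,0,0,0,1]
    - [-0.2,0,0.1,0,0,0,1]
    - [-0.2,0,0,0,0,0,1]
    - [-0.2,0,0,0,0,0,1]
    - [-0.2,0,0,0,0,0,1]
    - [-0.2,0,0,0,0,0,1]

```text
t: 9.67
ee_pos: [0.6666, -0.1977, 0.0815]
tool_rot: [-3.096, 0.533, -0.001]
force: [3.3, 0.3, 4.5]
gripper_width: 0.0001
gripper_force: 2.3
```

Request:
servo_tool:
  motion:
    - [-0.2,0,0,0,0,0,1]
    - [-0.2,0,0,0,0,0,1]
    - [-0.2,0,0,0,0,0,1]

```text
t: 9.92
ee_pos: [0.6608, -0.1956, 0.0813]
tool_rot: [-3.096, 0.533, -0.0]
force: [2.9, -1.1, 4.8]
gripper_width: -0.0001
gripper_force: 2.3
```

```bash
python3 -c "from h import *;st()"
```

```text
t9.9 box(mm) [ 75.5 -55.5] tip z 56.31962812733785 yaw -19.519542995055986 toolz [ 0.  0. -1.] Fbox [ 3.1 -0.1] 4.760423461444159 q [ 0.2  0.8  0.   1.6 -0.   0.8 -1.7] -0.00013447030194505542
```

Request:
servo_tool:
  motion:
    - [-0.2,0,0,0,0,0,1]
    - [-0.2,0,0,0,0,0,1]
    - [-0.2,0,0,0,0,0,1]

```text
t: 10.17
ee_pos: [0.6552, -0.1937, 0.0813]
tool_rot: [-3.096, 0.533, -0.0]
force: [5.7, -1.3, 3.2]
gripper_width: -0.0004
gripper_force: 3.6
```

Request:
servo_tool:
  motion:
    - [-0.2,0,0,0,0,0,1]
    - [-0.2,0,0,0,0,0,1]

```text
t: 10.33
ee_pos: [0.6535, -0.1931, 0.0815]
tool_rot: [3.096, -0.532, 0.008]
force: [6.2, -3.2, 4.6]
gripper_width: -0.0004
gripper_force: 5.1
```

Request:
servo_tool:
  motion:
    - [-0.2,0,0,0,0,0,1]
    - [-0.1,0,0,0,0,0,1]

```text
t: 10.5
ee_pos: [0.651, -0.1924, 0.0822]
tool_rot: [3.095, -0.533, 0.009]
force: [9.8, -4.0, 0.7]
gripper_width: 0.0002
gripper_force: 2.0
```

```bash
python3 -c "from h import *;st()"
```

```text
t10.5 box(mm) [ 65.2 -55.7] tip z 57.157235064615236 yaw -19.53184972425089 toolz [ 0. -0. -1.] Fbox [10.6 -0.5] 0.7266970095292979 q [ 0.2  0.8  0.   1.6 -0.   0.8 -1.7] 0.00016213658361751486
```

Request:
servo_tool:
  motion:
    - [-0.1,0,0,0,0,0,1]
    - [-0.1,0,0,0,0,0,1]

```text
t: 10.67
ee_pos: [0.6458, -0.1906, 0.0807]
tool_rot: [-3.096, 0.533, 0.003]
force: [-0.2, -0.2, -0.0]
gripper_width: 0.0001
gripper_force: 0.0
```

Request:
servo_tool:
  motion:
    - [-0.1,0,0,0,0,0,1]
    - [-0.1,0,0,0,0,0,1]

```text
t: 10.83
ee_pos: [0.645, -0.1903, 0.0809]
tool_rot: [3.096, -0.533, 0.0]
force: [7.0, -3.3, -2.4]
gripper_width: 0.0001
gripper_force: 0.0
```

```bash
python3 -c "from h import *;st()"
```

```text
t10.8 box(mm) [ 58.7 -55.7] tip z 55.85907067210249 yaw -19.52378922246562 toolz [ 0. -0. -1.] Fbox [ 7.8 -0.8] -2.3510157161716982 q [ 0.2  0.7  0.   1.6 -0.   0.8 -1.7] 0.00014946517104107306
```

Clip 3 snapped: the force dropped to zero, then home contact. The box is now about 21 mm to -x. Moving to clip 2.

Request:
servo_tool:
  motion:
    - [1,0,0,0,0,0,1]
    - [1.5,0,0,0,0,0,1]
    - [1.5,0,-1,0,0,0,1]
    - [0,0,-3,0,0,0,1]
    - [0,0,-3,0,0,0,1]
    - [0,0,-3,0,0,0,1]
    - [-2.5,0,-0.5,0,0,0,1]
    - [-2.5,0,0,0,0,0,1]
    - [-2.5,0,0,0,0,0,1]
    - [-2.5,0,0,0,0,0,1]
    - [-2.5,0,0,0,0,0,1]
    - [-2.5,0,0,0,0,0,1]
    - [-2.5,0,0,0,0,0,1]
    - [-2.5,0,0,0,0,0,1]
    - [-2.7,0,0,0,0,0,1]
    - [0,0,0,0,0,0,1]

```text
t: 12.17
ee_pos: [0.4622, -0.1259, 0.1855]
tool_rot: [-3.096, 0.532, 0.012]
force: [-0.7, -0.7, -0.2]
gripper_width: 0.0001
gripper_force: 0.0
```

Run:
```python
from h import *;import cv2
st()
im=ctrl.snapshot("scene")[:,:,::-1]; cv2.imwrite("pics/s4.png",cv2.resize(im[120:270,110:310],None,fx=4,fy=4,interpolation=cv2.INTER_CUBIC))
```

```text
t12.2 box(mm) [-135.1  -55.8] tip z 160.50608928189394 yaw -19.504773445997348 toolz [-0.  0. -1.] Fbox [-0.5 -0.9] -0.22790347974147024 q [ 0.1  0.4  0.   2.  -0.   0.7 -1.7] 5.5248135900599764e-05
```

View pics/s4.png

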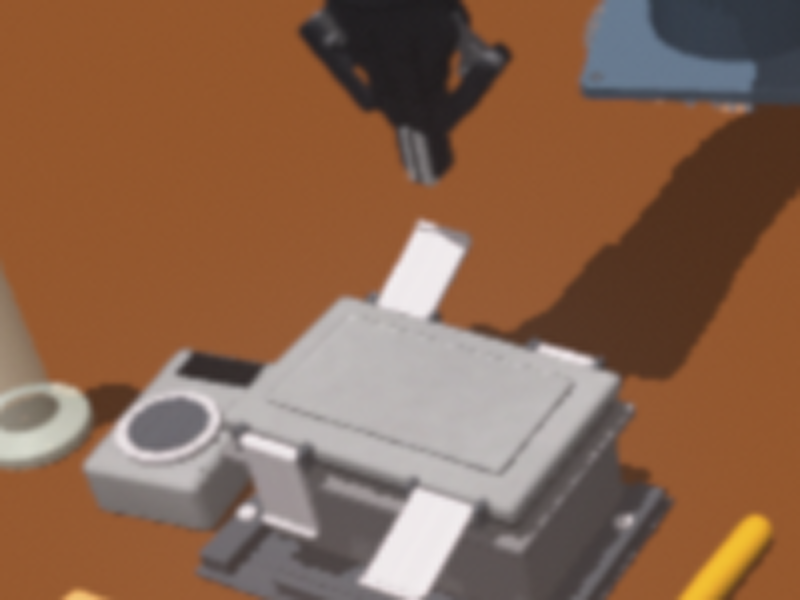

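Clips 1 and 3 hang closed: (565,355) and (280,485). Clips 2 and 4 are still open: (425,270) and (420,545). Now I'll swing clip 2 down.

Request:
servo_tool:
  motion:
    - [0.5,0,1.5,0,0,0,1]
    - [0,0,1.0,0,0,0,1]
    - [0,0,0.8,0,0,0,1]
    - [0,0,0.8,0,0,0,1]
    - [0,0,0.8,0,0,0,1]
    - [0,0,0.8,0,0,0,1]
    - [0,0,0.8,0,0,0,1]
    - [0,0,0.8,0,0,0,1]
    - [0,0,0.8,0,0,0,1]
    - [0,0,0.7,0,0,0,1]
    - [0.2,0,0.3,0,0,0,1]
    - [0.2,0,0.3,0,0,0,1]
    - [0.2,0,0.3,0,0,0,1]
    - [0.2,0,0.3,0,0,0,1]
    - [0.2,0,0.3,0,0,0,1]
    - [0.1,0,0.2,0,0,0,1]
    - [0,0,0,0,0,0,1]

```text
t: 13.63
ee_pos: [0.4836, -0.1329, 0.0809]
tool_rot: [-3.096, 0.533, 0.001]
force: [-1.3, 0.5, 0.5]
gripper_width: 0.0001
gripper_force: 0.9
```

Request:
servo_tool:
  motion:
    - [0.2,0,0,0,0,0,1]
    - [0.2,0,0,0,0,0,1]
    - [0.2,0,0,0,0,0,1]
    - [0.2,0,0,0,0,0,1]

```text
t: 13.97
ee_pos: [0.4912, -0.1357, 0.0812]
tool_rot: [3.096, -0.533, -0.001]
force: [-2.8, 0.3, -2.5]
gripper_width: -0.0002
gripper_force: 1.3
```

```bash
python3 -c "from h import *;st()"
```

```text
t14.0 box(mm) [-104.4  -55.4] tip z 56.23769362176256 yaw -19.52637684749388 toolz [-0.  0. -1.] Fbox [-2.7 -0.7] -2.4945894770599097 q [ 0.2  0.6  0.   2.1 -0.   0.5 -1.7] -0.00015247019374540523
```

Request:
servo_tool:
  motion:
    - [0.2,0,0,0,0,0,1]
    - [0.2,0,0,0,0,0,1]
    - [0.2,0,0,0,0,0,1]
    - [0.2,0,0,0,0,0,1]
    - [0.2,0,0,0,0,0,1]
    - [0.2,0,0,0,0,0,1]

```text
t: 14.47
ee_pos: [0.5028, -0.1397, 0.0813]
tool_rot: [3.096, -0.533, -0.0]
force: [-3.1, 0.4, -0.3]
gripper_width: -0.0002
gripper_force: 1.3
```

Request:
servo_tool:
  motion:
    - [0.2,0,0,0,0,0,1]
    - [0.2,0,0,0,0,0,1]

```text
t: 14.63
ee_pos: [0.5063, -0.141, 0.0813]
tool_rot: [3.096, -0.533, -0.001]
force: [-7.0, 1.8, -3.5]
gripper_width: -0.0002
gripper_force: 3.2
```

Request:
servo_tool:
  motion:
    - [0.2,0,0,0,0,0,1]
    - [0.2,0,0,0,0,0,1]

```text
t: 14.8
ee_pos: [0.5075, -0.1415, 0.0807]
tool_rot: [-3.096, 0.532, 0.009]
force: [-13.3, 4.9, 2.5]
gripper_width: 0.0001
gripper_force: 6.8
```

```bash
python3 -c "from h import *;st()"
```

```text
t14.8 box(mm) [-87.1 -55.5] tip z 55.67641675647116 yaw -19.516068115205787 toolz [-0.  0. -1.] Fbox [-14.2   0.2] 2.4963022972329707 q [ 0.2  0.6  0.   2.  -0.   0.5 -1.7] 0.00011093319841326759
```

Request:
servo_tool:
  motion:
    - [0.1,0,0,0,0,0,1]
    - [0.1,0,0,0,0,0,1]

```text
t: 14.97
ee_pos: [0.5081, -0.1417, 0.0804]
tool_rot: [-3.095, 0.532, 0.013]
force: [-15.0, 5.5, 3.8]
gripper_width: 0.0
gripper_force: 8.2
```

Request:
servo_tool:
  motion:
    - [0.1,0,0,0,0,0,1]
    - [0,0,0,0,0,0,1]

```text
t: 15.13
ee_pos: [0.5091, -0.1421, 0.0804]
tool_rot: [-3.095, 0.532, 0.013]
force: [-6.5, 2.4, -0.9]
gripper_width: 0.0
gripper_force: 2.8
```

```bash
python3 -c "from h import *;st()"
```

```text
t15.1 box(mm) [-85.4 -55.5] tip z 55.44882625411152 yaw -19.504213257812943 toolz [-0.  0. -1.] Fbox [-7.   0.1] -0.9103863424943054 q [ 0.2  0.6  0.   2.  -0.   0.5 -1.7] 4.188477345383239e-05
```

Request:
servo_tool:
  motion:
    - [0.1,0,0,0,0,0,1]
    - [0,0,0,0,0,0,1]

```text
t: 15.3
ee_pos: [0.5138, -0.1435, 0.0812]
tool_rot: [-3.096, 0.532, 0.001]
force: [-1.2, -0.1, -0.1]
gripper_width: 0.0002
gripper_force: 0.4
```

Request:
servo_tool:
  motion:
    - [0.1,0,0,0,0,0,1]
    - [0.1,0,0,0,0,0,1]

```text
t: 15.47
ee_pos: [0.5162, -0.1443, 0.0814]
tool_rot: [-3.096, 0.532, -0.001]
force: [-3.8, 1.7, -0.1]
gripper_width: -0.0001
gripper_force: 0.5
```

```bash
python3 -c "from h import *;st()"
```

```text
t15.5 box(mm) [-77.9 -55.2] tip z 56.41449529181303 yaw -19.51469129312139 toolz [ 0. -0. -1.] Fbox [-4.2  0.3] -0.0802415518776245 q [ 0.2  0.6  0.   2.  -0.   0.5 -1.7] -0.0001499452701798366
```

Clip 2 snapped and is touching home. Now clip 4.

Request:
servo_tool:
  motion:
    - [-1,0,0,0,0,0,1]
    - [-1.5,0,0,0,0,0,1]
    - [-1.5,0,-1,0,0,0,1]
    - [0,0,-3,0,0,0,1]
    - [0,0,-3,0,0,0,1]
    - [0,0,-3,0,0,0,1]
    - [2.6,-1.2,-0.5,0,0,0,1]
    - [2.6,-1.2,0,0,0,0,1]
    - [2.6,-1.2,0,0,0,0,1]
    - [2.6,-1.2,0,0,0,0,1]
    - [2.6,-1.2,0,0,0,0,1]
    - [2.6,-1.2,0,0,0,0,1]
    - [2.6,-1.2,0,0,0,0,1]
    - [2.6,-1.2,0,0,0,0,1]
    - [2.6,-1.3,0,0,0,0,1]
    - [0,0,1.5,0,0,0,1]
    - [0,0,1.5,0,0,0,1]
    - [0,0,0,0,0,0,1]

```text
t: 16.97
ee_pos: [0.7347, -0.1061, 0.1531]
tool_rot: [3.096, -0.532, -0.005]
force: [-1.3, -0.7, 0.2]
gripper_width: -0.0002
gripper_force: 0.0
```

```bash
python3 -c "from h import *;st()"
```

```text
t17.0 box(mm) [115.4  53.6] tip z 128.12240173244436 yaw -19.494605036059717 toolz [-0.  0. -1.] Fbox [-1. -1.] 0.18951937386614104 q [ 0.1  0.8  0.   1.3 -0.   1.  -1.8] -0.00016451592820168295
```

Request:
servo_tool:
  motion:
    - [-0.2,0,0.8,0,0,0,1]
    - [0,0,0.8,0,0,0,1]
    - [0,0,0.8,0,0,0,1]
    - [0,0,0.8,0,0,0,1]
    - [0,0,0.8,0,0,0,1]
    - [0,0,0.8,0,0,0,1]
    - [0,0,0.8,0,0,0,1]
    - [-0.2,0,0.3,0,0,0,1]
    - [-0.2,0,0.3,0,0,0,1]
    - [-0.2,0,0.3,0,0,0,1]
    - [-0.2,0,0.3,0,0,0,1]
    - [-0.2,0,0.3,0,0,0,1]
    - [-0.2,0,0.3,0,0,0,1]
    - [-0.2,0,0,0,0,0,1]

```text
t: 18.13
ee_pos: [0.7195, -0.1009, 0.0817]
tool_rot: [-3.096, 0.532, 0.001]
force: [0.5, -1.5, -0.3]
gripper_width: -0.0001
gripper_force: 0.4
```

Request:
servo_tool:
  motion:
    - [-0.2,0,0,0,0,0,1]
    - [-0.2,0,0,0,0,0,1]
    - [-0.2,0,0,0,0,0,1]
    - [-0.2,0,0,0,0,0,1]
    - [-0.2,0,0,0,0,0,1]
    - [-0.2,0,0,0,0,0,1]

```text
t: 18.63
ee_pos: [0.7087, -0.097, 0.0825]
tool_rot: [-3.096, 0.533, -0.001]
force: [3.3, -1.9, -0.1]
gripper_width: -0.0001
gripper_force: 1.5
```

```bash
python3 -c "from h import *;st()"
```

```text
t18.6 box(mm) [87.8 53.4] tip z 57.52293504815344 yaw -19.52267417272428 toolz [ 0. -0. -1.] Fbox [ 3.7 -0.7] -0.08361338088433784 q [ 0.1  0.8  0.   1.5 -0.   0.8 -1.8] -5.599909612276718e-05
```

Snap is expected around x ≈ 61-65.

Request:
servo_tool:
  motion:
    - [-0.2,0,0,0,0,0,1]
    - [-0.2,0,0,0,0,0,1]
    - [-0.2,0,0,0,0,0,1]
    - [-0.2,0,0,0,0,0,1]
    - [-0.2,0,0,0,0,0,1]
    - [-0.2,0,0,0,0,0,1]
    - [-0.2,0,0,0,0,0,1]
    - [-0.2,0,0,0,0,0,1]

```text
t: 19.3
ee_pos: [0.6935, -0.0916, 0.0824]
tool_rot: [-3.096, 0.532, -0.0]
force: [3.4, -0.9, 0.4]
gripper_width: -0.0001
gripper_force: 1.7
```

Request:
servo_tool:
  motion:
    - [-0.2,0,0,0,0,0,1]
    - [-0.2,0,0,0,0,0,1]

```text
t: 19.47
ee_pos: [0.691, -0.0908, 0.0826]
tool_rot: [3.096, -0.533, 0.005]
force: [8.6, -2.0, 1.7]
gripper_width: -0.0
gripper_force: 4.0
```

Request:
servo_tool:
  motion:
    - [-0.2,0,0,0,0,0,1]
    - [-0.1,0,0,0,0,0,1]

```text
t: 19.63
ee_pos: [0.6894, -0.0902, 0.0836]
tool_rot: [3.096, -0.533, 0.01]
force: [19.6, -5.6, 3.8]
gripper_width: -0.0002
gripper_force: 6.8
```

```bash
python3 -c "from h import *;st()"
```

```text
t19.6 box(mm) [67.4 53.4] tip z 58.64766220781131 yaw -19.542795399021077 toolz [ 0. -0. -1.] Fbox [20.3  1.3] 3.7503435251068646 q [ 0.   0.8  0.   1.6 -0.   0.8 -1.8] -0.0001540820108250148
```

Request:
servo_tool:
  motion:
    - [0,0,0.1,0,0,0,1]
    - [0,0,0.1,0,0,0,1]
    - [0,0,0,0,0,0,1]

```text
t: 19.88
ee_pos: [0.6899, -0.0903, 0.0819]
tool_rot: [3.096, -0.533, 0.011]
force: [16.5, -5.1, 1.6]
gripper_width: -0.0002
gripper_force: 3.8
```

Request:
servo_tool:
  motion:
    - [-0.1,0,0,0,0,0,1]
    - [0,0,0,0,0,0,1]

```text
t: 20.05
ee_pos: [0.6896, -0.0902, 0.0822]
tool_rot: [3.096, -0.533, 0.013]
force: [13.7, -4.2, 1.5]
gripper_width: 0.0001
gripper_force: 3.3
```

```bash
python3 -c "from h import *;st()"
```

```text
t20.1 box(mm) [67.6 53.5] tip z 57.20304213101405 yaw -19.551618546661974 toolz [ 0. -0. -1.] Fbox [14.3  0.7] 1.5193911538203657 q [ 0.   0.8  0.   1.6 -0.   0.8 -1.8] 0.00011739274434273231
```

Request:
servo_tool:
  motion:
    - [-0.1,0,0,0,0,0,1]
    - [0,0,0,0,0,0,1]

```text
t: 20.22
ee_pos: [0.6891, -0.0901, 0.0826]
tool_rot: [3.096, -0.533, 0.015]
force: [4.4, -2.6, 4.1]
gripper_width: 0.0002
gripper_force: 5.7
```

Request:
servo_tool:
  motion:
    - [-0.1,0,0,0,0,0,1]
    - [0,0,0,0,0,0,1]

```text
t: 20.38
ee_pos: [0.6875, -0.0895, 0.082]
tool_rot: [3.096, -0.533, 0.013]
force: [11.5, -3.3, 2.6]
gripper_width: -0.0001
gripper_force: 5.9
```

```bash
python3 -c "from h import *;st()"
```

```text
t20.4 box(mm) [65.4 53.5] tip z 56.95602755889183 yaw -19.54820001540642 toolz [ 0. -0. -1.] Fbox [11.9  0.7] 2.603608715532344 q [ 0.   0.8  0.   1.6 -0.   0.8 -1.8] -8.612086456737063e-05
```

Request:
servo_tool:
  motion:
    - [-0.1,0,0,0,0,0,1]
    - [0,0,0,0,0,0,1]

```text
t: 20.55
ee_pos: [0.687, -0.0894, 0.0819]
tool_rot: [3.096, -0.533, 0.014]
force: [13.7, -3.8, -0.3]
gripper_width: 0.0001
gripper_force: 6.8
```

Request:
servo_tool:
  motion:
    - [-0.1,0,0,0,0,0,1]
    - [0,0,0,0,0,0,1]

```text
t: 20.72
ee_pos: [0.6823, -0.0878, 0.0804]
tool_rot: [3.096, -0.533, 0.001]
force: [4.4, -0.7, 0.0]
gripper_width: 0.0
gripper_force: 0.0
```

```bash
python3 -c "from h import *;st()"
```

```text
t20.7 box(mm) [59.9 53.3] tip z 55.44113484753902 yaw -19.532839859026858 toolz [ 0. -0. -1.] Fbox [4.4 0.8] 0.0016928842841963387 q [ 0.   0.8  0.   1.6 -0.   0.8 -1.8] 1.1196959398767171e-05
```

Snapped. I'll retract and check.

Request:
servo_tool:
  motion:
    - [1,0,0,0,0,0,1]
    - [1.5,0,0,0,0,0,1]
    - [1.5,0,-1,0,0,0,1]
    - [0,0,-3,0,0,0,1]
    - [0,0,-3,0,0,0,1]
    - [0,0,-3,0,0,0,1]
    - [0,0,-3,0,0,0,1]
    - [0,-2.5,0,0,0,0,1]
    - [0,-2.5,0,0,0,0,1]
    - [0,-2.5,0,0,0,0,1]
    - [0,-2.5,0,0,0,0,1]
    - [0,-2.5,0,0,0,0,1]
    - [0,-2.5,0,0,0,0,1]
    - [0,-2.5,0,0,0,0,1]
    - [0,-2.5,0,0,0,0,1]
    - [0,0,0,0,0,0,1]

```text
t: 22.05
ee_pos: [0.7858, 0.0956, 0.2085]
tool_rot: [-3.094, 0.521, 0.007]
force: [-0.4, 0.9, 0.2]
gripper_width: 0.0001
gripper_force: 0.0
```

Run:
```python
from h import *;import cv2
st()
c=[]
for n,r,cc in(("top",155,340),("scene",170,120)):
    im=ctrl.snapshot(n)[:,:,::-1]; c.append(cv2.resize(im[r:r+130,cc:cc+180],(400,289),interpolation=cv2.INTER_CUBIC))
cv2.imwrite("pics/end.png",cv2.resize(np.vstack(c),(415,600)))
```

```text
t22.1 box(mm) [ 96.4 260.7] tip z 183.46203804657557 yaw -19.116916472650644 toolz [-0.  0. -1.] Fbox [-0.7  0.8] 0.23868593505432822 q [-0.2  0.8  0.1  1.1 -0.   1.2 -2.1] 8.022185121156308e-05
```

View pics/end.png

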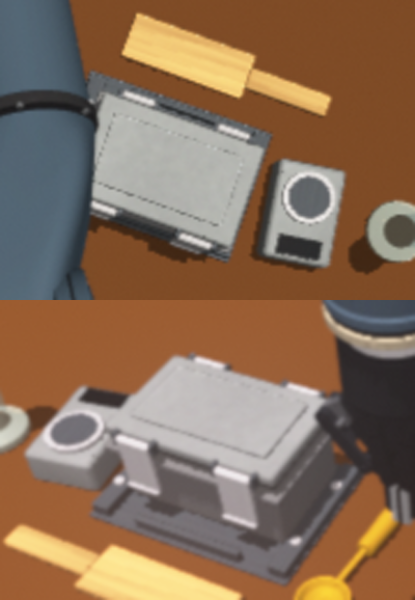

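All four clips hang flat: (138,475) and (237,495) in the scene half, and (195,242) and (105,212) in the top half. The bystanders haven't moved, and the arm touches nothing.

```bash
python3 -c "from workcell import ctrl;print(ctrl.sign_off())"
```

```text
the job is handed in; nothing more can be done
None
```

All four clips are snapped home in the order 1, 3, 2, 4. The highest force I read was about 24 N, the bystanders in the final pictures look unmoved, and the job was handed in at about 22 s; sign-off gave no verdict.

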